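# Find the flatbread press with the loose handle

## Robot

A 6-joint arm with a two-finger parallel gripper is mounted at the origin on the work surface. World frame = base frame: x ahead of the robot, y to its left, z up, the work surface at z = 0. Lengths are in m, angles in rad, forces in N, time in s.
With the tool pointing down it reaches from about 0.35 to 0.925 m from the base axis. Payload 6.4 kg.
Tool frame: the origin (TCP) lies at the very end of the fingers, on their centre line; the grasp point (between the pads) lies 19 mm behind it; x points along the fingers, z is the direction in which the jaws open and shut, and the axes are right-handed (so a half turn about x gives the same grasp; the last joint's range is limited). The gripper opens to 85 mm and grips with 20 to 120 N. Pads are 22 mm wide; open, the fingers measure 114 mm over their backs; the gripper's body (76 mm by 85 mm) begins 54 mm behind the grasp point. The pads swing forward as they close: fully open they stand 13 mm farther back than shut.
Start: joints at [1.113, 0.245, 1.558, -0, 1.339, -0.174], TCP at [0.182, 0.624, 0.231] pointing down, gripper open.
Joint ranges: [-3.13, 3.13], [-1.02, 2.26], [0.13, 2.54], [-0.95, 4.09], [0.21, 2.88], [-2.74, 2.74]. Speed limits (rad/s): [2.57, 2.57, 3.14, 3.14, 3.14, 3.14].

## Interface

Orientations are given as a unit quaternion [x, y, z, w].
In Python, from workcell import r gives the robot as it stands.
- The arm moves only by the tool servo_tool, never from a script. Its argument "moves" is one flat list of numbers, 6 for each row, row after row: the shift along the tool's x, y, z in cm, then the turn, a rotation vector about the tool's x, y, z in degrees. A call has 1 to 5 rows; each row shifts and turns the commanded pose from where the row before left it, along the tool's axes as they then stand; what a row does not reach is not made up. A row lasts 1/12 s, in which the tool goes at most 41.7 mm and 7.16 degrees, less where a joint would pass 70% of its speed; a pose out of reach is approached as far as the arm can. A call is refused whole if a number of a shift passes 4.17 or a number of a turn 7.16, either way. A call with a gripper value outside its range is refused whole. "jaw" is the finger opening in cm, from 0 to 8.54, set as the call begins (left out, the last holds). The fingers move at their own pace and stop on an object; "grip_force" is the grip in N (left out, the last holds). Time passes only in rows, so rows that do not move let the fingers close. It gives the time, the measured TCP pose, the force and the opening at its end, in the units of the state.
- r.observe(): the state, without advancing time (a new reading comes with each control period).
- r.read_camera(name): name is "scene" or "top" or "wrist"; returns a dict with "img" (384x512x3 uint8, red, green, blue), "fx", "fy", "cx", "cy" (pixels), "T" (4x4, takes a point from camera to world coordinates); the wrist camera has in their place "T_tool_cam" (4x4, takes a point from camera to tool coordinates, whose origin is the TCP and whose axes are the tool frame's). Camera axes: x right, y down, z forward; pixel columns grow to the right and rows downward; lengths in m; the calibration is good to about 2 mm. A picture is of the moment at which its call begins: read the wrist's pose just before it. There is no depth.
- r.job_done(): hands the job in, once; it reports no verdict.
The state is a dict: "t": time; "joints": joint angles; "qvel": joint speeds; "joint_efforts": joint torques, N m; "position": TCP position; "tool_rot": TCP orientation; "ft_force": force on the tool from outside, world axes, zero at the start; "moment": the same for the moment, N m; "grip_width": opening from 0.0 (shut) to 1.0 (fully open).
Only numpy, scipy, OpenCV 4.12 (cv2) and the standard library are available. Lean on these libraries where they do the work, as an engineer would, in place of code of your own. Each camera call takes 0.05 s, during which the arm holds its last target. There are 200 camera calls.

## Task

One of the three flatbread presses on the pastry board has worked loose at its handle pin. Starting with the left one and going on to the right (as the robot sees them), take each press by its knob and rock it gently about a centimetre to the left and then to the right to feel for play, without lifting it. Then lift the loose one off the board and set it down upright, not dropped, in the empty half of the mending tray; leave the sound presses standing where they are and everything else alone.

Things in the scene. Friction and masses are not known exactly. Their poses are not given: they have to be found in the camera images.
- knob_a (a point): Centre of the 36 mm round beech knob on one of three look-alike flatbread presses. Its flat stem is pinned to the disc 75 mm below, so it rocks only side to side along the disc's y. One press, any of them, is loose: its knob flops freely 12 mm either way from upright (under 1 N) and stays there. Sound ones resist at once, 0.7 N per mm, give at most 4 mm, spring back.
- disc_a (a point): Centre, half-way up, of the steel disc (84 mm wide, 16 mm thick) that is the foot of the press with knob_a; knob upright: its centre 95 mm above this. y: left, within 0.4 rad. Press 0.8 kg, loose on the board; pushed hard at the knob it slides or tips. Grip the knob fore and aft (pads on its near and far sides) so it can pivot between them as it rocks.
- knob_b (a point): Centre of the 36 mm round beech knob on one of three look-alike flatbread presses. Its flat stem is pinned to the disc 75 mm below, so it rocks only side to side along the disc's y. One press, any of them, is loose: its knob flops freely 12 mm either way from upright (under 1 N) and stays there. Sound ones resist at once, 0.7 N per mm, give at most 4 mm, spring back.
- disc_b (a point): Centre, half-way up, of the steel disc (84 mm wide, 16 mm thick) that is the foot of the press with knob_b; knob upright: its centre 95 mm above this. y: left, within 0.4 rad. Press 0.8 kg, loose on the board; pushed hard at the knob it slides or tips. Grip the knob fore and aft (pads on its near and far sides) so it can pivot between them as it rocks.
- knob_c (a point): Centre of the 36 mm round beech knob on one of three look-alike flatbread presses. Its flat stem is pinned to the disc 75 mm below, so it rocks only side to side along the disc's y. One press, any of them, is loose: its knob flops freely 12 mm either way from upright (under 1 N) and stays there. Sound ones resist at once, 0.7 N per mm, give at most 4 mm, spring back.
- disc_c (a point): Centre, half-way up, of the steel disc (84 mm wide, 16 mm thick) that is the foot of the press with knob_c; knob upright: its centre 95 mm above this. y: left, within 0.4 rad. Press 0.8 kg, loose on the board; pushed hard at the knob it slides or tips. Grip the knob fore and aft (pads on its near and far sides) so it can pivot between them as it rocks.
- station_left (a point): Point on top of the pastry board (150 x 500 mm wood, 16 mm thick, fixed, long side across in front of the robot) around which the left press stands at the start (within about 25 mm); left and right as the robot sees them (left = +y).
- station_middle (a point): Point on top of the pastry board (150 x 500 mm wood, 16 mm thick, fixed, long side across in front of the robot) around which the middle press stands at the start (within about 25 mm); left and right as the robot sees them (left = +y).
- station_right (a point): Point on top of the pastry board (150 x 500 mm wood, 16 mm thick, fixed, long side across in front of the robot) around which the right press stands at the start (within about 25 mm); left and right as the robot sees them (left = +y).
- tray_empty (a point): Centre of the floor, on its top face, of the empty half (the one nearer the robot) of a fixed light-wood mending tray, 280 x 165 mm over all, walls 28 mm high above the counter and 6 mm thick, floor 6 mm thick, split by a cross wall; this half is 131 mm (x) by 153 mm (y) inside. x runs along the tray's length, away from the robot; the other half holds a screwdriver.
- screwdriver: Screwdriver, 120 mm, lying across the far half of the tray; leave it.
- salt_dish: Small white salt dish, 48 mm wide, 22 mm high, on the right end of the board; origin under its centre; leave it.
- ramekin: White ceramic ramekin, 84 mm wide, 45 mm high, on the counter; origin under its centre; leave it.
- scraper: Stainless bench scraper lying flat, about 95 x 150 mm, 18 mm high; leave it.
- basket: Round rattan proofing basket, 182 mm wide, 80 mm high, beyond the board; origin under its centre; leave it.
- jar: Closed glass starter jar, 90 mm wide, 123 mm high, beyond the board; origin under its centre; leave it.
- timer: Red mechanical kitchen timer, 76 mm wide, 56 mm high; origin under its centre; leave it.
Not all that is in view belongs to the job. What is shaped like the part that bears knob_c but purple or yellow is not meant. Leave any turquoise look-alike of the part that bears knob_b alone.

How it is judged:
By the outcome, as a careful person would: the job done as asked, in the order asked, and still so for the second after the job is handed in, with the robot touching nothing.
It also fails if it takes over 67 s, if anything falls off the work surface, if the arm or the gripper's body presses on something with over 40 N, if the wrist force passes 120 N, or if a joint passes its speed limit or range.

## Working session

There is one attempt and no reset: what is moved stays moved. The work goes in short steps, Python scripts to look and compute and a tool call to move; the robot and the scene stay as the last step left them, time stands still between calls to the robot, and variables do not carry over. Pictures are saved under pics/ and viewed, about 8 in all and at most 12, crops included, and the job is handed in when it is done.

Besides the shell and the picture viewer there is one more tool, called after "Request:" in YAML: its name, and indented under it one key for each argument. servo_tool: Moves the arm, as the interface text tells. Its arguments: {"type":"object","properties":{"moves":{"type":"array"},"jaw":{"type":"number"},"grip_force":{"type":"number"}},"required":["moves"]}

```bash
mkdir -p pics; ls; cat > h.py <<'E'
import numpy as np,cv2
from scipy.spatial.transform import Rotation as R
from workcell import r
def ray(c,u,v,z,T=None):
    T=np.array(c["T"]) if T is None else T
    d=T[:3,:3]@np.array([(u-c["cx"])/c["fx"],(v-c["cy"])/c["fy"],1]);o=T[:3,3]
    return o+d*(z-o[2])/d[2]
def proj(c,p):
    q=np.linalg.inv(np.array(c["T"]))@np.r_[p,1];return c["fx"]*q[0]/q[2]+c["cx"],c["fy"]*q[1]/q[2]+c["cy"]
def save(c,n): cv2.imwrite(n,c["img"][:,:,::-1])
E
python3 - <<'E'
from h import *
s=r.observe();print(s["position"],s["tool_rot"],s["t"],s["ft_force"],s["grip_width"])
print(np.round(R.from_quat(s["tool_rot"]).as_matrix(),3))
a=r.read_camera("top");b=r.read_camera("scene")
np.savez("a.npz",**a);np.savez("b.npz",**b)
print(a["T"],b["T"],a["fx"],b["fx"])
cv2.imwrite("pics/1.png",cv2.resize(a["img"][:,:,::-1],(800,600)));cv2.imwrite("pics/2.png",cv2.resize(b["img"][:,:,::-1],(800,600)))
E
```

```text
pics
[0.18174055 0.62348015 0.23014346] [-0.42457808  0.56631507  0.42395706  0.56504965] 0.0 [ 0.57216108 -0.95400671 -0.79432915] 1.0016060589589255
[[-0.001 -0.96   0.28 ]
 [-0.002  0.28   0.96 ]
 [-1.     0.    -0.002]]
[[-0.13667516 -0.97000459  0.20102486  0.35292178]
 [-0.990607    0.13469151 -0.0235791  -0.02641877]
 [-0.0042045  -0.20235931 -0.97930232  1.10196014]
 [ 0.          0.          0.          1.        ]] [[ 0.71958337  0.45355762 -0.52581866  1.06300032]
 [ 0.69421864 -0.48746716  0.52956231 -0.53858149]
 [-0.01613231 -0.74609735 -0.66564142  0.73096176]
 [ 0.          0.          0.          1.        ]] 437.42384461237134 393.02705928604786
```

View pics/1.png

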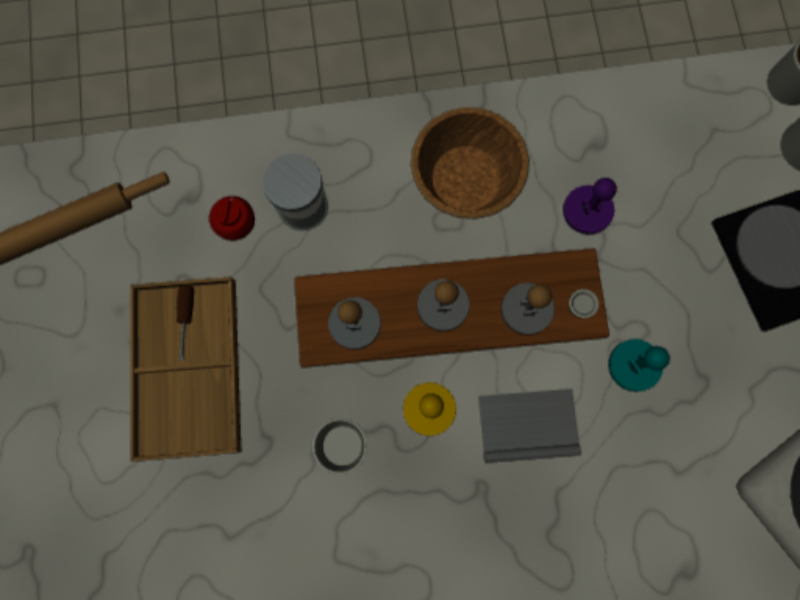

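View pics/2.png

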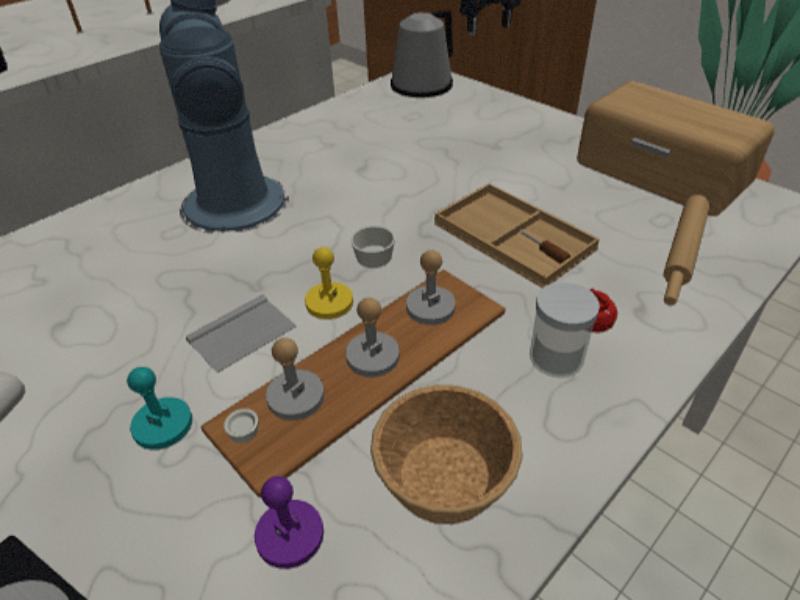

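The top view shows the presses left to right, with knobs at about (349,312), (446,292) and (540,295). The tray's empty half is centred near (186,413). The scene view shows all three presses upright or nearly so.

```bash
python3 - <<'E'
from h import *
a=dict(np.load("a.npz"));b=dict(np.load("b.npz"));k=512/800
hsv=cv2.cvtColor(a["img"],cv2.COLOR_RGB2HSV)
for u,v in [(353,323),(443,305),(528,308)]:
    x,y=int(u*k),int(v*k); m=np.zeros(hsv.shape[:2],np.uint8);cv2.circle(m,(x,y),22,255,-1)
    g=((hsv[...,1]<60)&(hsv[...,2]>60)&(m>0)).astype(np.uint8)
    n,l,st,c=cv2.connectedComponentsWithStats(g);i=1+st[1:,4].argmax()
    (cx,cy),rad=cv2.minEnclosingCircle(np.argwhere(l==i)[:,::-1].astype(np.float32))
    print("disc",cx/k,cy/k,rad,np.round(ray(a,cx,cy,.032),4))
for (u,v),(u2,v2) in zip([(349,312),(446,292),(540,295)],[(431,261),(369,310),(285,351)]):
    p=ray(a,u*k,v*k,.119);q=ray(b,u2*k,v2*k,.119);print("knob",p.round(4),q.round(4))
for n,u,v,z in [("tray",(132+236+135+238)/4,(371+365+460+452)/4,.006),("jar",293,183,.123),("bask",470,150,.08),("trayNL",132,460,.028),("trayNR",240,451,.028),("trayFL",132,285,.028),("trayFR",234,279,.028),("ydiv l",135,370,.028),("ydiv r",236,366,.028),("bNL",301,366,.016),("bNR",607,338,.016),("yknob",431,405,.103),("ram",340,445,.045),("timer",232,215,.056)]: print(n,ray(a,u*k,v*k,z).round(3))
E
```

```text
disc 353.5442113876343 322.14176654815674 16.512584686279297 [0.5477 0.0276 0.032 ]
disc 442.3314094543457 303.8445711135864 16.27923011779785 [ 0.5576 -0.1165  0.032 ]
disc 527.34375 307.8125 16.286596298217773 [ 0.5326 -0.2497  0.032 ]
knob [0.5477 0.0279 0.119 ] [0.5538 0.0265 0.119 ]
knob [ 0.5578 -0.1172  0.119 ] [ 0.5642 -0.1185  0.119 ]
knob [ 0.5343 -0.2533  0.119 ] [ 0.5398 -0.2521  0.119 ]
tray [0.446 0.311 0.006]
jar [0.756 0.088 0.123]
bask [ 0.79  -0.194  0.08 ]
trayNL [0.382 0.391 0.028]
trayNR [0.373 0.225 0.028]
trayFL [0.658 0.375 0.028]
trayFR [0.645 0.211 0.028]
ydiv l [0.52  0.378 0.028]
ydiv r [0.504 0.22  0.028]
bNL [0.492 0.12  0.016]
bNR [ 0.469 -0.371  0.016]
yknob [ 0.399 -0.072  0.103]
ram [0.361 0.07  0.045]
timer [0.743 0.198 0.056]
```

Request:
servo_tool:
  moves: [0,-3.05,-2.76,0,0,0,0,-3.05,-2.76,0,0,0,0,-3.05,-2.76,0,0,0,0,-3.05,-2.76,0,0,0,0,-3.05,-2.76,0,0,0]

```text
t: 0.52
position: [0.29, 0.447, 0.2307]
tool_rot: [-0.425, 0.566, 0.424, 0.565]
ft_force: [1.3, 0.7, -0.3]
grip_width: 1.002
```

Request:
servo_tool:
  moves: [0,-3.05,-2.76,0,0,0,0,-3.05,-2.76,0,0,0,0,-3.05,-2.76,0,0,0,0,-3.05,-2.76,0,0,0,0,-3.05,-2.76,0,0,0]

```text
t: 0.93
position: [0.3979, 0.2718, 0.2311]
tool_rot: [-0.424, 0.566, 0.424, 0.566]
ft_force: [-0.1, -0.2, -1.1]
grip_width: 1.002
```

Request:
servo_tool:
  moves: [0,-3.05,-2.76,0,0,0,0,-3.05,-2.76,0,0,0,0,-3.05,-2.76,0,0,0,0,-3.05,-2.76,0,0,0,0,-3.05,-2.76,0,0,0]

```text
t: 1.35
position: [0.5057, 0.0965, 0.2311]
tool_rot: [-0.424, 0.566, 0.424, 0.566]
ft_force: [0.9, 0.1, -0.3]
grip_width: 1.001
```

Request:
servo_tool:
  moves: [0,-3.05,-2.76,0,0,0,0,-3.05,-2.76,0,0,0,0,0,0,7.1,0,0,0,0,0,7.1,0,0,0,0,0,7.1,0,0]

```text
t: 1.77
position: [0.5484, 0.0274, 0.2306]
tool_rot: [-0.31, 0.636, 0.31, 0.635]
ft_force: [0.2, -0.1, -0.5]
grip_width: 1.004
```

Request:
servo_tool:
  moves: [0,0,0,7.1,0,0,0,0,0,7.1,0,0,0,0,0,7.1,0,0,0,0,0,7.1,0,0,0,0,0,7.1,0,0]

```text
t: 2.18
position: [0.548, 0.0284, 0.2308]
tool_rot: [-0.102, 0.7, 0.102, 0.699]
ft_force: [-0.1, 0.6, -0.7]
grip_width: 0.998
```

Request:
servo_tool:
  moves: [0,0,0,7.1,0,0,0,0,0,7.1,0,0,0,0,0,2.7,0,0,0,0,0,0,0,0]

```text
t: 2.52
position: [0.5481, 0.0284, 0.2308]
tool_rot: [0.0, 0.707, 0.0, 0.707]
ft_force: [-0.8, 0.7, -0.5]
grip_width: 1.001
```

```bash
cat > w.py <<'E'
from h import *
import sys
s=r.observe();c=r.read_camera("wrist")
T=np.eye(4);T[:3,:3]=R.from_quat(s["tool_rot"]).as_matrix();T[:3,3]=s["position"]
c["T"]=T@np.array(c["T_tool_cam"])
np.savez(sys.argv[1]+".npz",img=c["img"],T=c["T"],fx=c["fx"],fy=c["fy"],cx=c["cx"],cy=c["cy"])
print(s["t"],s["position"].round(4),np.round(T[:3,:3],3).tolist(),s["ft_force"].round(2),s["joints"].round(2))
print(np.round(c["T_tool_cam"],3),c["fx"])
cv2.imwrite("pics/%s.png"%sys.argv[1],cv2.resize(c["img"][:,:,::-1],(800,600)))
E
python3 w.py w1
```

```text
2.5167 [0.5481 0.0284 0.2308] [[-0.001, -0.0, 1.0], [0.0, 1.0, 0.0], [-1.0, 0.0, -0.001]] [-0.81  0.7  -0.55] [-0.15  0.01  1.82 -0.    1.32 -0.15]
[[-0.001 -0.259  0.966 -0.142]
 [-0.001 -0.966 -0.259  0.064]
 [ 1.    -0.001  0.    -0.001]
 [ 0.     0.     0.     1.   ]] 325.1022858893503
```

View pics/w1.png

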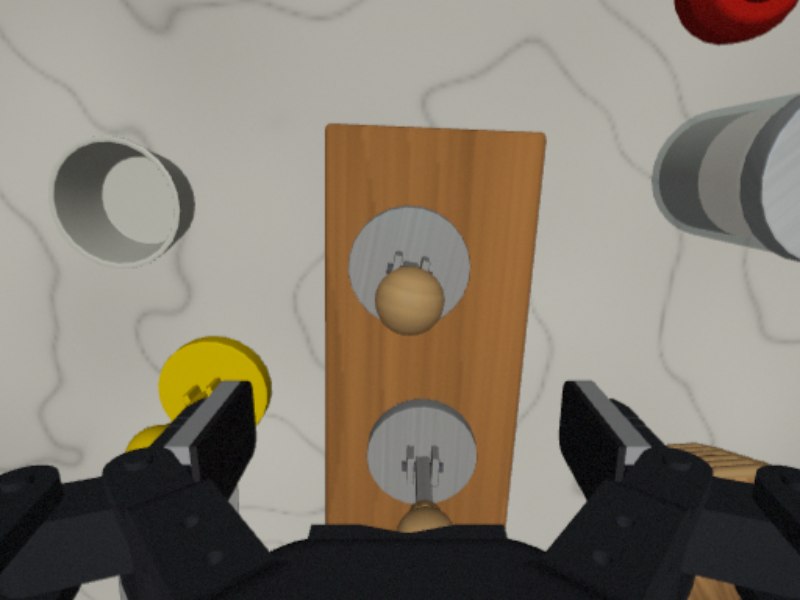

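```bash
python3 - <<'E'
from h import *
c=dict(np.load("w1.npz"));k=.64
cr=[c["img"][v-45:v+45,u-45:u+45,::-1] for u,v in [(262,172),(270,292)]]
cv2.imwrite("pics/c1.png",cv2.resize(np.hstack(cr),(800,400),interpolation=cv2.INTER_CUBIC))
print(ray(c,410*k,301*k,.119),ray(c,409*k,265*k,.032),ray(c,422*k,452*k,.032))
print(ray(c,326*k,130*k,.016),ray(c,326*k,400*k,.016))
E
```

```text
[0.54856145 0.02642091 0.119     ] [0.54836058 0.02921165 0.032     ] [ 0.55817729 -0.11361329  0.032     ]
[0.49310391 0.11748721 0.016     ] [ 0.48485593 -0.07852464  0.016     ]
```

View pics/c1.png

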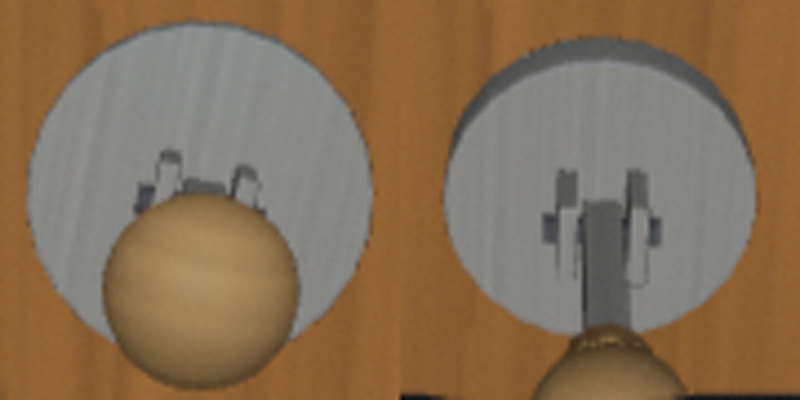

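The left press's pin line is turned about -11° and the middle one's about -2°. I'll line up with the left press, go down and close gently.

Request:
servo_tool:
  moves: [3.35,-0.1,0,5.5,0,0,3.35,0,0,5.5,0,0,3.35,0,0,0,0,0,3.35,0,0,0,0,0,0,0,0,0,0,0]
  jaw: 8.5
  grip_force: 20

```text
t: 2.98
position: [0.5429, 0.0282, 0.0901]
tool_rot: [0.067, 0.709, -0.067, 0.699]
ft_force: [-0.9, 0.5, -0.9]
grip_width: 0.994
```

Request:
servo_tool:
  moves: [0,0,0,0,0,0,0,0,0,0,0,0,0,0,0,0,0,0,0,0,0,0,0,0,0,0,0,0,0,0]
  jaw: 3.2

```text
t: 3.4
position: [0.5497, 0.0273, 0.0997]
tool_rot: [0.067, 0.703, -0.067, 0.705]
ft_force: [-2.3, 0.8, 7.1]
grip_width: 0.403
```

Request:
servo_tool:
  moves: [0,0,0,0,0,0,0,0,0,0,0,0,0,0,0,0,0,0,0,0,0,0,0,0,0,0,0,0,0,0]

```text
t: 3.82
position: [0.5497, 0.0273, 0.0998]
tool_rot: [0.067, 0.703, -0.067, 0.705]
ft_force: [-2.7, 1.5, 6.2]
grip_width: 0.408
```

Request:
servo_tool:
  moves: [0,0,0,0,0,0,0,0,0,0,0,0]

```text
t: 3.98
position: [0.5497, 0.0273, 0.0997]
tool_rot: [0.067, 0.703, -0.067, 0.705]
ft_force: [-3.2, 0.2, 6.1]
grip_width: 0.404
```

Request:
servo_tool:
  moves: [0,0.1,0,0,0,0,0,0.1,0,0,0,0,0,0.1,0,0,0,0,0,0,0,0,0,0]

```text
t: 4.32
position: [0.5502, 0.03, 0.0997]
tool_rot: [0.067, 0.703, -0.068, 0.705]
ft_force: [-3.0, -0.8, 6.9]
grip_width: 0.406
```

Request:
servo_tool:
  moves: [0,0.1,0,0,0,0,0,0.1,0,0,0,0,0,0,0,0,0,0,0,0,0,0,0,0]

```text
t: 4.65
position: [0.5507, 0.0315, 0.0997]
tool_rot: [0.067, 0.703, -0.068, 0.705]
ft_force: [-3.5, -2.2, 6.9]
grip_width: 0.405
```

Request:
servo_tool:
  moves: [0,0.1,0,0,0,0,0,0.1,0,0,0,0,0,0,0,0,0,0]

```text
t: 4.9
position: [0.5513, 0.033, 0.1001]
tool_rot: [0.066, 0.703, -0.068, 0.705]
ft_force: [-2.8, -4.4, 6.8]
grip_width: 0.408
```

Request:
servo_tool:
  moves: [0,0.1,0,0,0,0,0,0,0,0,0,0]

```text
t: 5.07
position: [0.5516, 0.0339, 0.1002]
tool_rot: [0.066, 0.702, -0.068, 0.705]
ft_force: [-4.0, -5.4, 8.5]
grip_width: 0.408
```

The left press resists at once, with the force rising to about 6 N at 7 mm, so it feels sound. Now to the right, then back to centre.

Request:
servo_tool:
  moves: [0,-0.2,0,0,0,0,0,-0.2,0,0,0,0,0,-0.2,0,0,0,0,0,-0.2,0,0,0,0,0,0,0,0,0,0]

```text
t: 5.48
position: [0.5497, 0.0272, 0.0996]
tool_rot: [0.068, 0.703, -0.068, 0.705]
ft_force: [-2.2, 0.8, 8.1]
grip_width: 0.402
```

Request:
servo_tool:
  moves: [0,-0.1,0,0,0,0,0,-0.1,0,0,0,0,0,-0.1,0,0,0,0,0,-0.1,0,0,0,0,0,0,0,0,0,0]

```text
t: 5.9
position: [0.5491, 0.0239, 0.0996]
tool_rot: [0.068, 0.703, -0.067, 0.705]
ft_force: [-2.4, 3.1, 6.5]
grip_width: 0.405
```

Request:
servo_tool:
  moves: [0,-0.1,0,0,0,0,0,-0.1,0,0,0,0,0,0,0,0,0,0]

```text
t: 6.15
position: [0.5487, 0.0224, 0.0996]
tool_rot: [0.068, 0.703, -0.067, 0.705]
ft_force: [-1.8, 5.0, 7.1]
grip_width: 0.405
```

Request:
servo_tool:
  moves: [0,0.2,0,0,0,0,0,0.2,0,0,0,0,0,0.2,0,0,0,0,0,0.1,0,0,0,0,0,0,0,0,0,0]

```text
t: 6.57
position: [0.5496, 0.0285, 0.0994]
tool_rot: [0.067, 0.703, -0.067, 0.705]
ft_force: [-4.2, -0.4, 7.3]
grip_width: 0.408
```

Request:
servo_tool:
  moves: [0,-0.2,0,0,0,0,0,-0.2,0,0,0,0,0,-0.2,0,0,0,0,0,-0.1,0,0,0,0,0,-0.1,0,0,0,0]

```text
t: 6.98
position: [0.5487, 0.0215, 0.0998]
tool_rot: [0.069, 0.702, -0.067, 0.705]
ft_force: [-0.7, 5.2, 7.8]
grip_width: 0.411
```

Request:
servo_tool:
  moves: [0,-0.1,0,0,0,0,0,0,0,0,0,0]

```text
t: 7.15
position: [0.5485, 0.0206, 0.0999]
tool_rot: [0.069, 0.702, -0.067, 0.705]
ft_force: [-0.9, 6.3, 8.4]
grip_width: 0.409
```

Request:
servo_tool:
  moves: [0,0.2,0,0,0,0,0,0.2,0,0,0,0,0,0.2,0,0,0,0,0,0.2,0,0,0,0,0,0,0,0,0,0]

```text
t: 7.57
position: [0.5493, 0.0276, 0.0993]
tool_rot: [0.067, 0.703, -0.067, 0.705]
ft_force: [-2.7, 0.2, 8.1]
grip_width: 0.406
```

Request:
servo_tool:
  moves: [0,0,0,0,0,0,0,0,0,0,0,0,0,0,0,0,0,0,0,0,0,0,0,0]
  jaw: 8.5

```text
t: 7.9
position: [0.5483, 0.0273, 0.0972]
tool_rot: [0.068, 0.704, -0.068, 0.704]
ft_force: [0.2, 0.4, 0.6]
grip_width: 0.944
```

Request:
servo_tool:
  moves: [0,0,0,0,0,0,-3.3,0,0,0,0,0,-3.3,0,0,-4.5,0,0,-3.3,0,0,-4.5,0,0,-3.3,0,0,0,0,0]

```text
t: 8.32
position: [0.548, 0.0274, 0.2305]
tool_rot: [0.011, 0.707, -0.011, 0.707]
ft_force: [0.8, -0.9, -0.1]
grip_width: 0.994
```

```bash
python3 w.py w2
```

```text
8.3167 [0.548  0.0274 0.2305] [[-0.001, 0.032, 0.999], [0.0, 0.999, -0.032], [-1.0, 0.0, -0.001]] [ 0.75 -0.93 -0.08] [-0.16  0.01  1.82  0.    1.31 -0.13]
[[-0.001 -0.259  0.966 -0.142]
 [-0.001 -0.966 -0.259  0.064]
 [ 1.    -0.001  0.    -0.001]
 [ 0.     0.     0.     1.   ]] 325.1022858893503
```

View pics/w2.png

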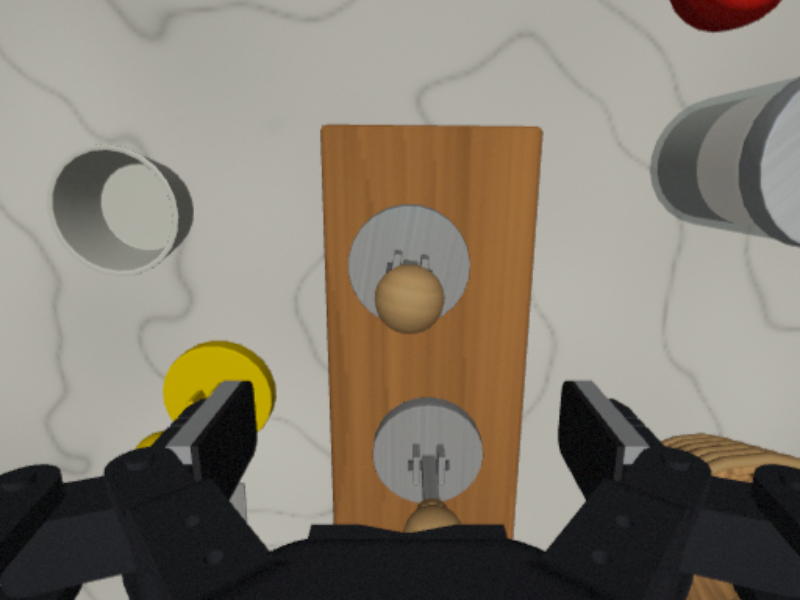

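Request:
servo_tool:
  moves: [0,-3.6,0.37,0,0,0,0,-3.6,0.37,0,0,0,0,-3.6,0.37,0,0,0,0,-3.55,0.37,0,0,0,0,0,0,0,0,0]

```text
t: 8.78
position: [0.5584, -0.1218, 0.2292]
tool_rot: [0.013, 0.707, -0.015, 0.707]
ft_force: [0.5, 0.7, -0.4]
grip_width: 0.99
```

```bash
python3 w.py w3; python3 - <<'E'
from h import *
c=dict(np.load("w3.npz"))
for y0,y1 in [(150,235)]:
    hsv=cv2.cvtColor(c["img"],cv2.COLOR_RGB2HSV)
u,v=proj(c,[.558,-.1165,.119]);print(u,v)
u,v=int(u),int(v)
cr=c["img"][v-75:v+45,u-60:u+60,::-1]
u2,v2=map(int,proj(c,[.534,-.251,.04]));print(u2,v2,u,v)
cr2=c["img"][v2-60:v2+60,u2-60:u2+60,::-1]
cv2.imwrite("pics/c3.png",np.hstack([cv2.resize(x,(400,400),interpolation=cv2.INTER_CUBIC) for x in (cr,cr2)]))
E
```

```text
8.7833 [ 0.5584 -0.1218  0.2292] [[0.0, 0.04, 0.999], [-0.002, 0.999, -0.04], [-1.0, -0.002, 0.001]] [ 0.45  0.65 -0.4 ] [-0.41  0.06  1.76 -0.    1.31 -0.37]
[[-0.001 -0.259  0.966 -0.142]
 [-0.001 -0.966 -0.259  0.064]
 [ 1.    -0.001  0.    -0.001]
 [ 0.     0.     0.     1.   ]] 325.1022858893503
260.73611510387383 183.96287199946258
244 284 260 183
```

View pics/c3.png

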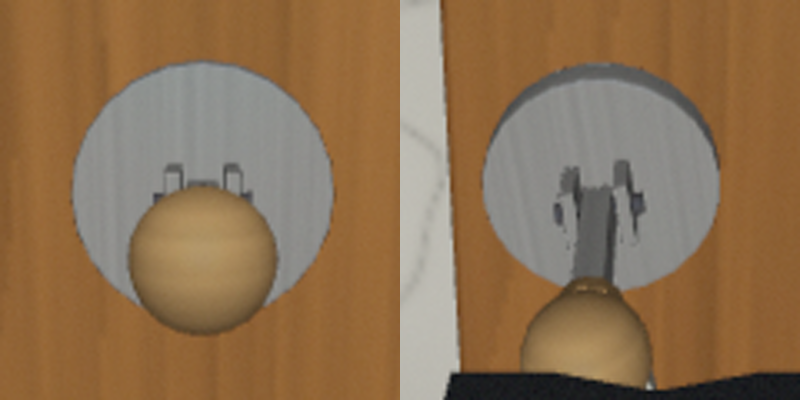

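The middle disc lines up with the gripper. The right disc's pins, at (558,215) and (640,203) in the crop, are turned about +8° from the gripper.

Request:
servo_tool:
  moves: [3.3,-0.1,0,0,0,0,3.3,0,0,0,0,0,3.3,0,0,0,0,0,3.3,0,0,0,0,0,0,0,0,0,0,0]

```text
t: 9.25
position: [0.5531, -0.1143, 0.0899]
tool_rot: [0.014, 0.712, -0.01, 0.702]
ft_force: [-1.9, -0.1, -1.1]
grip_width: 0.992
```

Request:
servo_tool:
  moves: [0,0,0,0,0,0,0,0,0,0,0,0,0,0,0,0,0,0,0,0,0,0,0,0,0,0,0,0,0,0]
  jaw: 3.2

```text
t: 9.67
position: [0.5595, -0.118, 0.0998]
tool_rot: [0.011, 0.706, -0.013, 0.708]
ft_force: [-2.9, -0.0, 5.6]
grip_width: 0.41
```

Request:
servo_tool:
  moves: [0,0,0,0,0,0,0,0,0,0,0,0,0,0,0,0,0,0]

```text
t: 9.92
position: [0.5595, -0.1182, 0.0998]
tool_rot: [0.012, 0.706, -0.013, 0.708]
ft_force: [-2.1, 0.1, 6.9]
grip_width: 0.403
```

Request:
servo_tool:
  moves: [0,0.1,0,0,0,0,0,0.1,0,0,0,0,0,0.1,0,0,0,0,0,0.1,0,0,0,0,0,0,0,0,0,0]

```text
t: 10.33
position: [0.5597, -0.1147, 0.0998]
tool_rot: [0.011, 0.706, -0.013, 0.708]
ft_force: [-3.5, -2.5, 6.1]
grip_width: 0.408
```

Request:
servo_tool:
  moves: [0,0.1,0,0,0,0,0,0,0,0,0,0,0,0,0,0,0,0]

```text
t: 10.58
position: [0.5598, -0.114, 0.0998]
tool_rot: [0.011, 0.706, -0.013, 0.708]
ft_force: [-2.0, -3.0, 5.0]
grip_width: 0.408
```

Sound again: 3 N at 4 mm. I'll finish the same rocking as on the left one, 7 mm left, then 7 mm right, then centre.

Request:
servo_tool:
  moves: [0,0.1,0,0,0,0,0,0.1,0,0,0,0,0,0.1,0,0,0,0,0,0,0,0,0,0]

```text
t: 10.92
position: [0.5602, -0.1115, 0.1003]
tool_rot: [0.01, 0.706, -0.014, 0.708]
ft_force: [-2.5, -4.9, 6.7]
grip_width: 0.406
```

Request:
servo_tool:
  moves: [0,-0.2,0,0,0,0,0,-0.2,0,0,0,0,0,-0.2,0,0,0,0,0,-0.2,0,0,0,0,0,-0.2,0,0,0,0]

```text
t: 11.33
position: [0.5593, -0.12, 0.0997]
tool_rot: [0.012, 0.706, -0.012, 0.708]
ft_force: [-2.9, 1.3, 9.2]
grip_width: 0.407
```

Request:
servo_tool:
  moves: [0,-0.2,0,0,0,0,0,-0.1,0,0,0,0,0,-0.1,0,0,0,0,0,-0.1,0,0,0,0,0,0,0,0,0,0]

```text
t: 11.75
position: [0.5593, -0.1237, 0.0999]
tool_rot: [0.013, 0.706, -0.012, 0.708]
ft_force: [-2.0, 5.0, 10.5]
grip_width: 0.407
```

Request:
servo_tool:
  moves: [0,0.2,0,0,0,0,0,0.2,0,0,0,0,0,0.2,0,0,0,0,0,0.1,0,0,0,0,0,0,0,0,0,0]

```text
t: 12.17
position: [0.5591, -0.1178, 0.0995]
tool_rot: [0.012, 0.706, -0.012, 0.708]
ft_force: [-4.0, 0.3, 8.2]
grip_width: 0.406
```

Request:
servo_tool:
  moves: [0,-0.2,0,0,0,0,0,-0.2,0,0,0,0,0,-0.2,0,0,0,0,0,-0.2,0,0,0,0,0,0,0,0,0,0]

```text
t: 12.58
position: [0.5594, -0.1249, 0.1]
tool_rot: [0.013, 0.706, -0.012, 0.708]
ft_force: [-2.2, 7.0, 10.3]
grip_width: 0.408
```

Request:
servo_tool:
  moves: [0,0.2,0,0,0,0,0,0.2,0,0,0,0,0,0.2,0,0,0,0,0,0.1,0,0,0,0,0,0,0,0,0,0]

```text
t: 13.0
position: [0.5591, -0.1187, 0.0994]
tool_rot: [0.012, 0.706, -0.012, 0.708]
ft_force: [-3.5, 0.1, 8.4]
grip_width: 0.406
```

Request:
servo_tool:
  moves: [0,0,0,0,0,0,0,0,0,0,0,0,0,0,0,0,0,0,0,0,0,0,0,0]
  jaw: 8.5

```text
t: 13.33
position: [0.5581, -0.1185, 0.0971]
tool_rot: [0.012, 0.707, -0.012, 0.707]
ft_force: [0.1, 0.2, -0.6]
grip_width: 0.948
```

Request:
servo_tool:
  moves: [0,0,0,0,0,0,-3.3,0,0,0,0,0,-3.3,0,0,0,0,0,-3.3,0,0,0,0,0,-3.3,0,0,0,0,0]

```text
t: 13.75
position: [0.5579, -0.1184, 0.2305]
tool_rot: [0.012, 0.707, -0.012, 0.707]
ft_force: [0.5, -0.2, 0.2]
grip_width: 0.994
```

Request:
servo_tool:
  moves: [0,-3.4,-0.48,0,0,0,0,-3.4,-0.48,0,0,0,0,-3.4,-0.48,0,0,0,0,-3.4,-0.48,0,0,0,0,0,0,-4.2,0,0]

```text
t: 14.17
position: [0.5332, -0.2589, 0.2294]
tool_rot: [-0.013, 0.707, 0.012, 0.707]
ft_force: [-0.3, 0.2, -0.2]
grip_width: 0.993
```

Request:
servo_tool:
  moves: [0,0,0,-4.2,0,0,0,0,0,0,0,0]

```text
t: 14.33
position: [0.534, -0.2545, 0.229]
tool_rot: [-0.039, 0.706, 0.04, 0.706]
ft_force: [0.4, 0.5, -0.1]
grip_width: 0.999
```

```bash
python3 w.py w4
```

```text
14.3333 [ 0.534  -0.2545  0.229 ] [[-0.0, -0.112, 0.994], [0.0, 0.994, 0.112], [-1.0, 0.0, -0.0]] [ 0.35  0.55 -0.12] [-0.64  0.11  1.71  0.    1.32 -0.75]
[[-0.    -0.259  0.966 -0.142]
 [-0.001 -0.966 -0.259  0.064]
 [ 1.    -0.001  0.    -0.001]
 [ 0.     0.     0.     1.   ]] 325.1022858893503
```

View pics/w4.png

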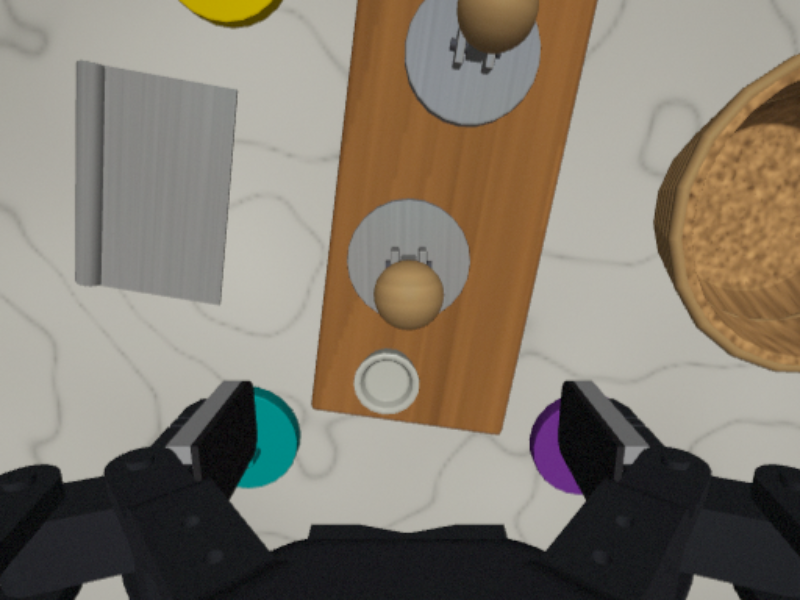

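Request:
servo_tool:
  moves: [3.25,0,0,0,0,0,3.3,0,0,0,0,0,3.3,0,0,0,0,0,3.3,0,0,0,0,0,0,0,0,0,0,0]

```text
t: 14.8
position: [0.5301, -0.2502, 0.0904]
tool_rot: [-0.036, 0.71, 0.042, 0.702]
ft_force: [-1.0, 1.4, -2.0]
grip_width: 0.996
```

Request:
servo_tool:
  moves: [0,0,0,0,0,0,0,0,0,0,0,0,0,0,0,0,0,0,0,0,0,0,0,0,0,0,0,0,0,0]
  jaw: 3.2

```text
t: 15.22
position: [0.5354, -0.2548, 0.1004]
tool_rot: [-0.041, 0.705, 0.039, 0.707]
ft_force: [-2.7, 0.0, 6.5]
grip_width: 0.403
```

Request:
servo_tool:
  moves: [0,0,0,0,0,0,0,0,0,0,0,0,0,0,0,0,0,0]

```text
t: 15.47
position: [0.5355, -0.2549, 0.1004]
tool_rot: [-0.041, 0.705, 0.039, 0.707]
ft_force: [-3.6, -0.4, 7.1]
grip_width: 0.405
```

Request:
servo_tool:
  moves: [0,0.1,0,0,0,0,0,0.1,0,0,0,0,0,0.1,0,0,0,0,0,0.1,0,0,0,0,0,0,0,0,0,0]

```text
t: 15.88
position: [0.535, -0.251, 0.1004]
tool_rot: [-0.041, 0.705, 0.039, 0.707]
ft_force: [-3.1, -0.1, 6.6]
grip_width: 0.407
```

Request:
servo_tool:
  moves: [0,0.1,0,0,0,0,0,0.1,0,0,0,0,0,0,0,0,0,0]

```text
t: 16.13
position: [0.5343, -0.2488, 0.1]
tool_rot: [-0.041, 0.705, 0.039, 0.707]
ft_force: [-3.9, -0.9, 6.6]
grip_width: 0.405
```

The right press moves freely at under 1 N, so it's the loose one. I'll finish the rock left and right.

Request:
servo_tool:
  moves: [0,0.1,0,0,0,0,0,0.1,0,0,0,0,0,0.1,0,0,0,0,0,0.1,0,0,0,0,0,0,0,0,0,0]

```text
t: 16.55
position: [0.5336, -0.2443, 0.0992]
tool_rot: [-0.04, 0.706, 0.039, 0.706]
ft_force: [-4.0, 0.4, 6.1]
grip_width: 0.405
```

Request:
servo_tool:
  moves: [0,-0.2,0,0,0,0,0,-0.2,0,0,0,0,0,-0.2,0,0,0,0,0,-0.2,0,0,0,0,0,-0.2,0,0,0,0]

```text
t: 16.97
position: [0.5348, -0.2544, 0.0997]
tool_rot: [-0.04, 0.706, 0.039, 0.706]
ft_force: [-4.9, 0.4, 9.0]
grip_width: 0.406
```

Request:
servo_tool:
  moves: [0,-0.2,0,0,0,0,0,-0.2,0,0,0,0,0,-0.2,0,0,0,0,0,0,0,0,0,0]

```text
t: 17.3
position: [0.5353, -0.2603, 0.0989]
tool_rot: [-0.04, 0.706, 0.039, 0.706]
ft_force: [-3.3, -0.9, 6.2]
grip_width: 0.407
```

Request:
servo_tool:
  moves: [0,-0.1,0,0,0,0,0,-0.1,0,0,0,0,0,-0.1,0,0,0,0,0,0,0,0,0,0]

```text
t: 17.63
position: [0.5356, -0.263, 0.0984]
tool_rot: [-0.04, 0.706, 0.04, 0.706]
ft_force: [-2.8, -0.5, 6.6]
grip_width: 0.406
```

Request:
servo_tool:
  moves: [0,0.2,0,0,0,0,0,0.2,0,0,0,0,0,0.2,0,0,0,0,0,0.2,0,0,0,0,0,0.1,0,0,0,0]

```text
t: 18.05
position: [0.5348, -0.2544, 0.099]
tool_rot: [-0.041, 0.706, 0.039, 0.706]
ft_force: [-3.6, -1.7, 7.3]
grip_width: 0.408
```

Request:
servo_tool:
  moves: [0,0,0,0,0,0,0,0,0,0,0,0,0,0,0,0,0,0,0,0,0,0,0,0]
  grip_force: 50
  jaw: 2.5

```text
t: 18.38
position: [0.5348, -0.2549, 0.0992]
tool_rot: [-0.041, 0.706, 0.039, 0.706]
ft_force: [-3.3, -1.4, 8.1]
grip_width: 0.394
```

Request:
servo_tool:
  moves: [-0.3,0,0,0,0,0,-0.5,0,0,0,0,0,-1.0,0,0,0,0,0,-1.2,0,0,0,0,0,0,0,0,0,0,0]

```text
t: 18.8
position: [0.5357, -0.2544, 0.1303]
tool_rot: [-0.041, 0.705, 0.039, 0.707]
ft_force: [1.1, -0.9, -7.6]
grip_width: 0.394
```

Request:
servo_tool:
  moves: [0,0,0,0,0,0,0,0,0,0,0,0]

```text
t: 18.97
position: [0.5343, -0.2537, 0.1278]
tool_rot: [-0.04, 0.706, 0.04, 0.706]
ft_force: [-0.1, -0.1, -9.1]
grip_width: 0.395
```

```bash
python3 - <<'E'
from h import *
b=r.read_camera("scene");t=r.read_camera("top")
cv2.imwrite("pics/s5.png",np.hstack([cv2.resize(b["img"][120:340,80:340,::-1],(400,338)),cv2.resize(t["img"][130:240,130:400,::-1],(400,338))]))
E
```

```text
(no output)
```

View pics/s5.png

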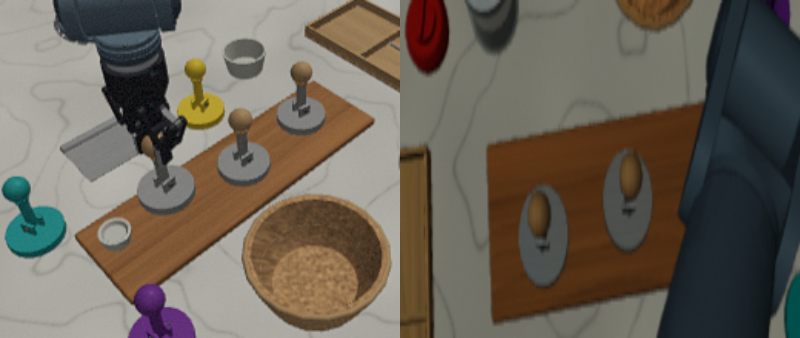

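The press hangs level, with about 8–9 N on the wrist, and the other two are still standing. Next I'll lift it clear and carry it to the tray.

Request:
servo_tool:
  moves: [-1.5,0,0,0,0,0,-3,0,0,0,0,0,-3.5,0,0,0,0,0,-3.5,0,0,0,0,0,-1.5,0,0,0,0,0]

```text
t: 19.48
position: [0.536, -0.2548, 0.2632]
tool_rot: [-0.041, 0.704, 0.038, 0.708]
ft_force: [0.8, -0.5, -7.0]
grip_width: 0.39
```

Request:
servo_tool:
  moves: [0,0.8,0,0,0,0,0,1.6,-0.1,0,0,0,0,2.3,-0.1,0,0,0,0,2.3,-0.1,0,0,0,0,2.3,-0.1,0,0,0]

```text
t: 19.9
position: [0.5177, -0.1587, 0.2538]
tool_rot: [-0.038, 0.708, 0.041, 0.704]
ft_force: [0.5, 0.6, -9.2]
grip_width: 0.392
```

Request:
servo_tool:
  moves: [0,2.4,-0.12,0,0,0,0,2.4,-0.12,0,0,0,0,2.4,-0.12,0,0,0,0,2.4,-0.12,0,0,0,0,2.4,-0.12,0,0,0]

```text
t: 20.32
position: [0.4979, -0.0405, 0.2541]
tool_rot: [-0.039, 0.708, 0.041, 0.704]
ft_force: [-0.2, 0.5, -9.0]
grip_width: 0.397
```

Request:
servo_tool:
  moves: [0,2.4,-0.12,0,0,0,0,2.4,-0.12,0,0,0,0,2.4,-0.12,0,0,0,0,2.4,-0.12,0,0,0,0,2.4,-0.12,0,0,0]

```text
t: 20.73
position: [0.4781, 0.0775, 0.2542]
tool_rot: [-0.039, 0.708, 0.04, 0.704]
ft_force: [1.5, -0.3, -8.4]
grip_width: 0.394
```

Request:
servo_tool:
  moves: [0,2.4,-0.12,0,0,0,0,2.4,-0.12,0,0,0,0,2.4,-0.12,0,0,0,0,2.4,-0.12,0,0,0,0,2.4,-0.12,0,0,0]

```text
t: 21.15
position: [0.4585, 0.1954, 0.2541]
tool_rot: [-0.04, 0.708, 0.04, 0.704]
ft_force: [0.7, -0.5, -9.0]
grip_width: 0.393
```

Request:
servo_tool:
  moves: [0,2.2,-0.12,0,0,0,0,2.2,-0.12,0,0,0,0,2.2,-0.12,0,0,0,0,1.5,-0.1,0,0,0,0,0.8,0,0,0,0]

```text
t: 21.57
position: [0.4438, 0.2835, 0.2543]
tool_rot: [-0.041, 0.708, 0.04, 0.704]
ft_force: [-0.1, 0.4, -8.8]
grip_width: 0.394
```

Request:
servo_tool:
  moves: [0,0,0,0,0,0,0,0,0,0,0,0,0,0,0,0,0,0]

```text
t: 21.82
position: [0.4466, 0.2809, 0.2567]
tool_rot: [-0.04, 0.707, 0.039, 0.705]
ft_force: [0.3, -0.5, -7.3]
grip_width: 0.394
```

```bash
python3 w.py w6; python3 - <<'E'
from h import *
b=r.read_camera("scene");np.savez("b6.npz",**b)
a=cv2.imread("pics/w6.png")
cv2.imwrite("pics/s6.png",np.hstack([cv2.resize(a,(400,300)),cv2.resize(b["img"][60:260,220:480,::-1],(390,300))]))
E
```

```text
21.8167 [0.4466 0.2809 0.2567] [[-0.002, -0.112, 0.994], [-0.002, 0.994, 0.112], [-1.0, -0.001, -0.002]] [ 0.28 -0.47 -7.34] [ 0.35 -0.06  1.84 -0.    1.37  0.24]
[[-0.    -0.259  0.966 -0.142]
 [-0.001 -0.966 -0.259  0.064]
 [ 1.    -0.001  0.    -0.001]
 [ 0.     0.     0.     1.   ]] 325.1022858893503
```

View pics/s6.png

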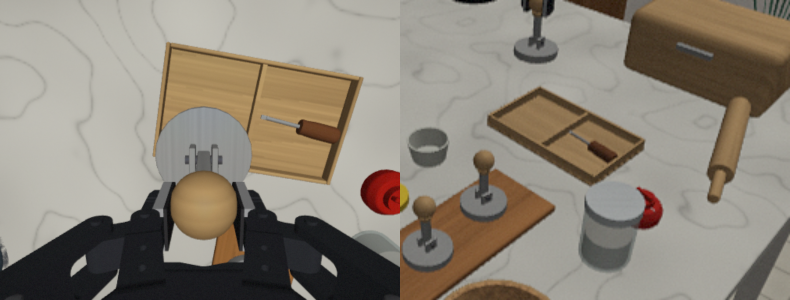

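The press hangs level over the tray edge. In the wrist view the visible tray corners are at (168,43), (264,64) and (361,78). I'll refine the tray centre from these.

```bash
python3 - <<'E'
from h import *
c=dict(np.load("w6.npz"))
for u,v in [(168,43),(264,64),(361,78),(329,184),(154,153)]: print(ray(c,u*1.28,v*1.28,.028).round(4))
E
```

```text
[0.3843 0.3926 0.028 ]
[0.5182 0.3804 0.028 ]
[0.6564 0.3771 0.028 ]
[0.6498 0.2164 0.028 ]
[0.3748 0.2361 0.028 ]
```

Request:
servo_tool:
  moves: [0,1.0,0.1,0,0,0,0,1.3,0.16,0,0,0,2.5,0,0,0,0,0,3,0,0,0,0,0,3,0,0,0,0,0]

```text
t: 22.33
position: [0.448, 0.3066, 0.1731]
tool_rot: [-0.039, 0.705, 0.041, 0.707]
ft_force: [0.4, -0.2, -9.0]
grip_width: 0.395
```

Request:
servo_tool:
  moves: [3,0,0,0,0,0,2,0,0,0,0,0,1,0,0,0,0,0,0.5,0,0,0,0,0,0,0,0,0,0,0]

```text
t: 22.75
position: [0.4472, 0.3054, 0.1075]
tool_rot: [-0.04, 0.706, 0.04, 0.706]
ft_force: [-0.3, 0.1, -8.7]
grip_width: 0.392
```

Request:
servo_tool:
  moves: [0,0,0,0,0,0,0,0,0,0,0,0]

```text
t: 22.92
position: [0.4487, 0.3057, 0.1099]
tool_rot: [-0.039, 0.705, 0.04, 0.707]
ft_force: [-0.0, 1.1, -8.6]
grip_width: 0.394
```

```bash
python3 - <<'E'
from h import *
s=r.observe();print(s["position"],s["ft_force"])
b=r.read_camera("scene");cv2.imwrite("pics/s7.png",cv2.resize(b["img"][80:200,260:430,::-1],(680,480)))
E
```

```text
[0.44866684 0.30574702 0.10990013] [-0.02218797  1.05617814 -8.58983648]
```

View pics/s7.png

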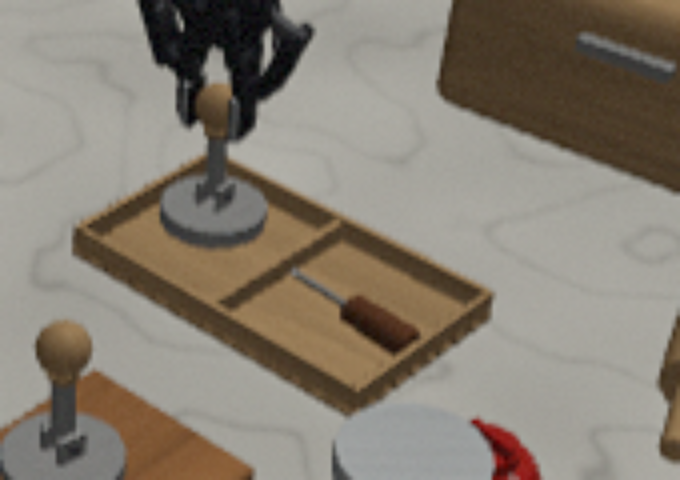

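The disc is level, inside the empty half and about 2 cm above its floor. I'll lower it slowly to contact.

Request:
servo_tool:
  moves: [0.5,0,0,0,0,0,0.5,0,0,0,0,0,0.5,0,0,0,0,0,0.2,0,0,0,0,0,0,0,0,0,0,0]

```text
t: 23.38
position: [0.4466, 0.3046, 0.0899]
tool_rot: [-0.04, 0.707, 0.039, 0.705]
ft_force: [-0.1, 0.1, -9.4]
grip_width: 0.396
```

Request:
servo_tool:
  moves: [0.1,0,0,0,0,0,0.1,0,0,0,0,0,0,0,0,0,0,0]

```text
t: 23.63
position: [0.4474, 0.3052, 0.0893]
tool_rot: [-0.04, 0.706, 0.04, 0.706]
ft_force: [-2.5, -0.9, -5.7]
grip_width: 0.391
```

Request:
servo_tool:
  moves: [0.1,0,0,0,0,0,0.1,0,0,0,0,0,0,0,0,0,0,0]

```text
t: 23.88
position: [0.4477, 0.3056, 0.0892]
tool_rot: [-0.04, 0.706, 0.04, 0.706]
ft_force: [-7.4, -1.5, 8.0]
grip_width: 0.394
```

Request:
servo_tool:
  moves: [-0.1,0,0,0,0,0,0,0,0,0,0,0,0,0,0,0,0,0]
  grip_force: 20

```text
t: 24.13
position: [0.4476, 0.3054, 0.0892]
tool_rot: [-0.04, 0.706, 0.04, 0.706]
ft_force: [-5.2, -1.0, 4.8]
grip_width: 0.391
```

Request:
servo_tool:
  moves: [0,0,0,0,0,0,0,0,0,0,0,0,0,0,0,0,0,0,0,0,0,0,0,0,0,0,0,0,0,0]
  jaw: 8.5

```text
t: 24.55
position: [0.4476, 0.3051, 0.088]
tool_rot: [-0.04, 0.706, 0.04, 0.706]
ft_force: [-0.1, 0.4, 0.5]
grip_width: 0.993
```

Request:
servo_tool:
  moves: [-2,0,0,0,0,0,-3,0,0,0,0,0,-3.5,0,0,0,0,0,-3.5,0,0,0,0,0,-3,0,0,0,0,0]

```text
t: 24.97
position: [0.4475, 0.3051, 0.2404]
tool_rot: [-0.039, 0.705, 0.04, 0.707]
ft_force: [0.3, 1.1, 0.4]
grip_width: 0.995
```

Request:
servo_tool:
  moves: [0,0,-3,0,0,0,0,0,0,0,0,0,0,0,0,0,0,0,0,0,0,0,0,0]

```text
t: 25.3
position: [0.4173, 0.3015, 0.2372]
tool_rot: [-0.04, 0.706, 0.04, 0.706]
ft_force: [0.1, 0.4, -0.9]
grip_width: 0.997
```

```bash
python3 - <<'E'
from h import *
s=r.observe();print(s["t"],s["position"],s["ft_force"])
b=r.read_camera("scene");cv2.imwrite("pics/s8.png",cv2.resize(b["img"][80:320,80:430,::-1],(800,549)))
E
```

```text
25.3 [0.41732413 0.30149842 0.237225  ] [ 0.1220945   0.43613359 -0.9036157 ]
```

View pics/s8.png

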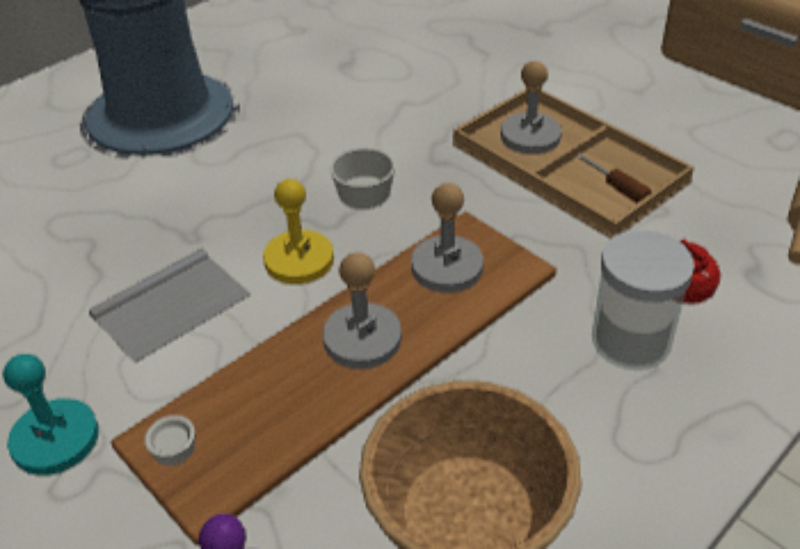

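The loose press stands upright in the empty half of the tray. The sound ones and everything else are in place.

```bash
python3 -c "
from workcell import r
print(r.job_done())"
```

```text
the job is handed in; nothing more can be done
None
```

The right press was the loose one. It now stands upright in the empty half of the mending tray, and I handed the job in at about 25 s on the robot's clock.

- **Rocking, in order left, middle, right:** The left and middle presses resisted at once, about 0.7 N per mm. I stopped each at about 7 mm to either side, short of the full centimetre, with the force at 5–7 N. I rocked each of them to the right a second time because the first swing only reached about 5 mm. The right press moved about 1 cm left and 0.8 cm right, never needing more than about 1 N.
- **Moving it:** I lifted the right press level, lowered it slowly until it touched the tray floor at about 8 N, eased off and released it.
- **Last checks:** The final picture shows the loose press upright in the near half. The left and middle presses are standing on the board, and nothing else in the picture looks disturbed. The gripper is clear and touching nothing.
- **Not exact:** Pushed past their 4 mm of give, the two sound presses may have tipped very slightly during rocking (the gripper rose about 0.5 mm). After I let go, both looked upright and in place. My two measurements of the tray centre differed by up to 6 mm; I aimed between them.

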